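Move the three drying samples on by one station

ROBOT

A 7-joint arm with a two-finger parallel gripper is mounted at the origin on the work surface. World frame = base frame: x ahead of the robot, y to its left, z up, the work surface at z = 0. Lengths are in m, angles in rad, forces in N, time in s.
With the tool pointing down it reaches from about 0.35 to 0.775 m from the base axis. Payload 3.1 kg.
Tool frame: the origin (TCP) lies midway between the tips of the shut fingers; the grasp point (between the pads) lies 19 mm behind it; z points along the fingers, y is the direction in which the jaws open and shut (so a half turn about z gives the same grasp; the last joint's range is limited). The gripper opens to 85 mm and grips with 20 to 120 N. Pads are 22 mm wide; open, the fingers measure 114 mm over their backs; the gripper's body (76 mm by 85 mm) begins 54 mm behind the grasp point. The pads swing forward as they close: fully open they stand 13 mm farther back than shut.
Start: joints at [-1.333, 0.311, 0.014, 1.512, -0.004, 1.319, -0.027], TCP at [0.152, 0.529, 0.231] pointing down, gripper open.
Joint ranges: [-2.7, 2.7], [-0.3, 1.91], [-1.27, 1.3], [0.12, 2.57], [-1.44, 4.58], [0.2, 2.03], [-3.05, 3.05]. Speed limits (rad/s): [2.79, 2.79, 3.14, 3.14, 3.14, 3.14, 3.14].

INTERFACE

Orientations are given as a unit quaternion [x, y, z, w].
In Python, from workcell import status, get_image, get_calibration, ticket gives the robot as it stands.
- The arm moves only by the tool move_arm, never from a script. Its argument "steps" is a list that holds one entry, the list of rows, each a list of 5 numbers: the shift along the tool's x, y, z in mm, then the turn about the tool's z in rad, then the opening, from 0 (shut) to 1 (fully open). In form: [[[x, y, z, turn, claw], ...]]. A call has 1 to 8 rows; each row is the pose to reach, as a shift and turn from the pose commanded when the call began, along the tool's axes at that moment; what a row does not reach only later rows make up. A row lasts 1/10 s, in which the tool goes at most 50 mm and 8.59 degrees, less where a joint would pass 70% of its speed; a pose out of reach is approached as far as the arm can. A call with a gripper value outside its range is refused whole. The fingers move at their own pace and stop on an object; the grip force is fixed at half the most. Time passes only in rows, so rows that repeat a pose let the fingers close. It gives the time, the measured TCP pose, the force and the opening at its end, in the units of the state.
- status.observe(): the state, without advancing time (a new reading comes with each control period).
- get_image(name): name is "scene" or "top" or "wrist"; returns the picture (400x640x3 uint8, blue, green, red); there is no depth.
- get_calibration(name): a dict with "fx", "fy", "cx", "cy" (pixels), "R" (3x3) and "t" (3): a world point X has camera coordinates R X + t; the wrist camera has in their place "tool_from_camera" (4x4, takes a point from camera to tool coordinates, whose origin is the TCP and whose axes are the flange's). Camera axes: x right, y down, z forward; pixel columns grow to the right and rows downward; lengths in m; the calibration is good to about 2 mm. A picture is of the moment at which its call begins: read the wrist's pose just before it. get_calibration takes no time and is no camera call.
- ticket.sign_off(): hands the job in, once; it reports no verdict.
The state is a dict: "time": time; "qpos": joint angles; "joint_vel": joint speeds; "effort": joint torques, N m; "ee_pos": TCP position; "ee_rot": TCP orientation; "contact_force": force on the tool from outside, world axes, zero at the start; "ft_torque": the same for the moment, N m; "width": finger opening in m.
Only numpy, scipy, OpenCV 4.12 (cv2) and the standard library are available. Lean on these libraries where they do the work, as an engineer would, in place of code of your own. Each camera call takes 0.05 s, during which the arm holds its last target.

TASK

Move each of the three samples on to its next station: the glass beaker comes off the hotplate onto the perforated porcelain cooling plate, the lidded aluminium tin that has cooled there goes onto the balance pan, and the lidded porcelain crucible that has been weighed goes onto the hotplate. Set each one down gently, upright and in the middle of its station; samples never stand on the bare bench, but the round cork mat is free for parking one on the way. Leave the amber bottle and the sample jar where they stand.

Things in the scene. Friction and masses are not known exactly. Their poses are not given: they have to be found in the camera images.
- beaker: open straight-sided clear glass beaker, outside diameter 50 mm (52 over the rim bead, small spout), 70 mm high, wall 2.5 mm, about 55 g; the tallest of the three samples; starts on the hotplate. Origin: centre of its underside, z up
- tin: squat bright aluminium soil-moisture tin with a slip lid, closed (the lid does not come off), 60 mm diameter over the lid (57 mm below 22 mm), 40 mm high, about 70 g; starts on the cooling plate. Origin: centre of its underside, z up
- crucible: white porcelain crucible with its lid on (it does not come off), narrow foot 34 mm widening to a straight wall 48 mm in diameter from 16 to 44 mm height, domed lid with a small knob to 61 mm total height, about 60 g; starts on the balance pan. Origin: centre of its underside, z up
- hotplate: white laboratory hotplate, fixed, square dark metal heating plate 140 x 140 mm whose top is 90 mm above the bench; housing 150 mm wide (y), reaching 137 mm to the front (-x, two black knobs on the front face stick out a further 18 mm) and 78 mm to the back of the origin. Origin: on the bench below the centre of the heating plate; z up, -x to its front
- balance: white compact balance, fixed, round steel pan of 120 mm diameter, its top 52 mm above the bench; housing 150 mm wide (y), 40 mm high, reaching 132 mm to the front (-x, display and keys on top there) and 72 mm to the back of the origin; the pan does not move. Origin: on the bench below the centre of the pan; z up, -x to its front
- cooling_plate: round white porcelain plate with dark holes on three short feet, fixed, 140 mm diameter, its top 28 mm above the bench. Origin: on the bench below its centre, z up
- cork_mat: round brown cork mat, fixed, empty at the start, 110 mm diameter, its top 10 mm above the bench (the white bench top is at z = 0; the other pieces in the working area are low, the beaker on the hotplate, 160 mm, and the amber bottle being the tallest). Origin: on the bench below its centre, z up
- reagent_bottle: amber glass bottle with black cap and paper label, 64 mm diameter, 150 mm high, standing loose behind or beside the stations; leave it alone. Origin: centre of its underside, z up
- sample_jar: reddish-brown capped jar with white cap and paper label, 68 mm diameter, 85 mm high, standing loose behind or beside the stations; leave it alone. Origin: centre of its underside, z up
There are look-alikes about, which are no part of the job. Of the things that look like the cooling_plate, take the one that is farthest to the robot's left at the start.

How it is judged:
By the outcome, as a careful person would: the job done as asked, in the order asked, and still so for the second after the job is handed in, with the robot touching nothing.
It also fails if it takes over 104 s, if anything falls off the work surface, if the arm or the gripper's body presses on something with over 40 N, if the wrist force passes 120 N, or if a joint passes its speed limit or range.

## Working session

There is one attempt and no reset: what is moved stays moved. The work goes in short steps, Python scripts to look and compute and a tool call to move; the robot and the scene stay as the last step left them, time stands still between calls to the robot, and variables do not carry over. Pictures are saved under pics/ and viewed, and the job is handed in when it is done.

Besides the shell and the picture viewer there is one more tool, called after ">>>" as name([rows], argument=value, ...), one row to a line, values as JSON. move_arm: Moves the arm, as the interface text tells. Its arguments: {"type":"object","properties":{"steps":{"type":"array","items":{"type":"array","items":{"type":"array","items":{"type":"number"}}}}},"required":["steps"]}

```bash
mkdir -p pics; ls; python3 - <<'E'
from workcell import status,get_image,get_calibration
import cv2
s=status.observe(); print(s)
for n in("scene","top","wrist"):
    cv2.imwrite(f"pics/{n}0.png",get_image(n)); print(n,get_calibration(n))
E
```

```text
pics
{'time': 0.0, 'qpos': array([-1.33267743,  0.31168742,  0.01398905,  1.51304732, -0.00438348,
        1.31921643, -0.02722399]), 'joint_vel': array([ 0.00143307,  0.0015921 , -0.00050667,  0.00098118,  0.00092019,
       -0.00075084, -0.00142999]), 'effort': array([ 2.17520251e-04, -3.79918993e+01,  1.46340723e-01, -2.30586737e+01,
        1.24627227e-02,  1.39437761e-02,  9.47747310e-06]), 'ee_pos': array([0.15169088, 0.5279078 , 0.23024601]), 'ee_rot': array([ 1.39423766e-01,  9.90232124e-01, -1.15904161e-03, -1.07534396e-04]), 'contact_force': array([0.19747824, 0.12638351, 0.52630825]), 'ft_torque': array([ 0.00133899,  0.03132916, -0.00395166]), 'width': 0.08549232917392088}
scene {'fx': 396.74624142728817, 'fy': 396.74624142728817, 'cx': 320.53013103630025, 'cy': 198.78556663649584, 'R': array([[-0.42871089,  0.90333975,  0.01357463],
       [ 0.5949353 ,  0.29359083, -0.74823554],
       [-0.67989629, -0.31270069, -0.66329429]]), 't': array([ 0.28295768, -0.25586781,  1.65104177])}
top {'fx': 448.86445971187595, 'fy': 448.86445971187595, 'cx': 316.3485345218396, 'cy': 204.2104796720381, 'R': array([[-0.00938587, -0.999944  , -0.00488944],
       [-0.98621856,  0.01006453, -0.16514134],
       [ 0.1651813 ,  0.00327206, -0.98625779]]), 't': array([-0.03336693,  0.56553806,  1.13341124])}
wrist {'fx': 277.6269901009036, 'fy': 277.6269901009036, 'cx': 321.92771366897085, 'cy': 201.41992707900707, 'tool_from_camera': array([[-4.72730372e-04, -9.56245354e-01, -2.92565548e-01,
         7.48317368e-02],
       [ 9.99999855e-01, -5.27370171e-04,  1.07890256e-04,
         2.87701470e-04],
       [-2.57459899e-04, -2.92565455e-01,  9.56245464e-01,
        -1.41564480e-01],
       [ 0.00000000e+00,  0.00000000e+00,  0.00000000e+00,
         1.00000000e+00]])}
```

View pics/top0.png

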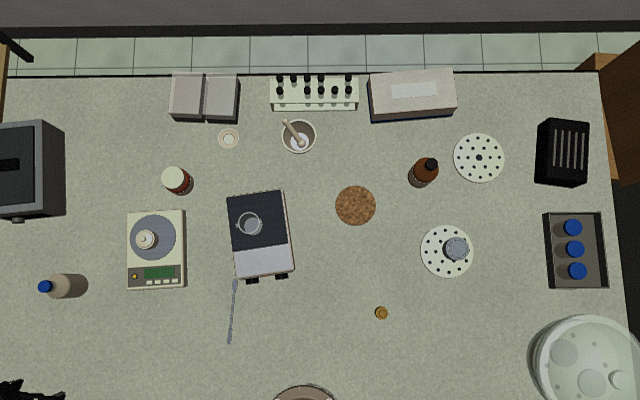

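View pics/scene0.png

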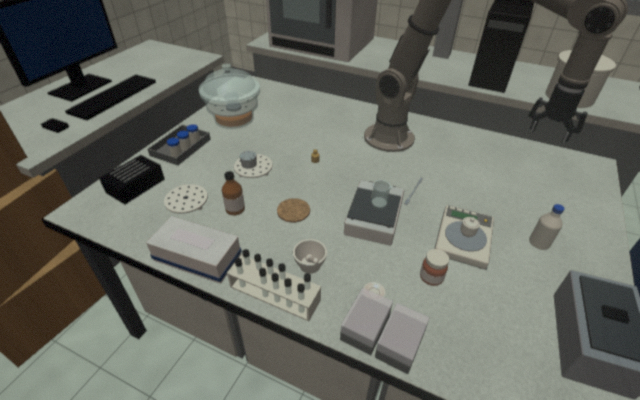

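View pics/wrist0.png

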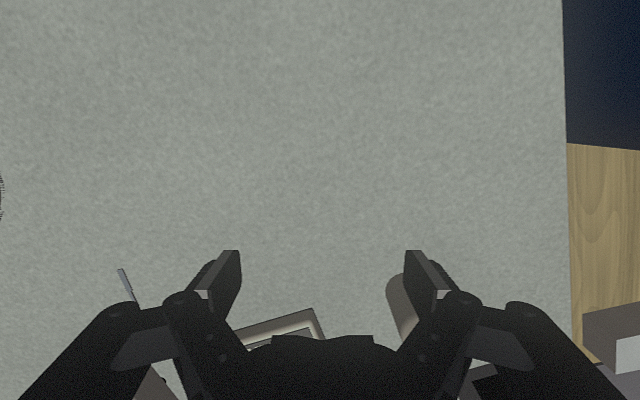

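Candidates:
- Cooling plate: the plate with the tin at top-image (447,251), or the empty one at (479,158). The first is farther left.
- Tin: (456,249). There is a pale dish at (228,138), and a small amber item at (381,312).
- Beaker: (250,224).
- Crucible: (146,239). The mortar at (298,136) could be mistaken for it.

Next I'll check these in close crops.

```bash
cat > h.py <<'E'
import numpy as np,cv2
from workcell import status,get_image,get_calibration
from scipy.spatial.transform import Rotation as Ro
def ray(n,u,v,z,pose=None):
    c=get_calibration(n); d=np.array([(u-c['cx'])/c['fx'],(v-c['cy'])/c['fy'],1.])
    if n=='wrist':
        p,R=pose; T=c['tool_from_camera']; o=R@T[:3,3]+p; d=R@T[:3,:3]@d
    else:
        o=-c['R'].T@c['t']; d=c['R'].T@d
    return o+d*(z-o[2])/d[2]
def pose():
    s=status.observe(); return s['ee_pos'],Ro.from_quat(s['ee_rot']).as_matrix()
def proj(n,X,pose=None):
    c=get_calibration(n)
    if n=='wrist':
        p,R=pose;T=c['tool_from_camera'];x=T[:3,:3].T@(R.T@(np.array(X)-p)-T[:3,3])
    else: x=c['R']@np.array(X)+c['t']
    return np.array([c['fx']*x[0]/x[2]+c['cx'],c['fy']*x[1]/x[2]+c['cy']])
def to_tool(X):
    p,R=pose(); return R.T@(np.array(X)-p)*1000
E
python3 - <<'E'
from h import *
t=cv2.imread('pics/top0.png')
a=[cv2.resize(t[y:y+100,x:x+133],(400,300),interpolation=cv2.INTER_CUBIC) for x,y in((100,190),(195,180),(300,160),(390,200))]
cv2.imwrite('pics/c1.png',np.vstack([np.hstack(a[:2]),np.hstack(a[2:])]))
for nm,u,v,z in (('plateA',447,251,.028),('plateB',479,158,.028),('tintop',456,249,.04+.028),('cork',355.5,205.5,.01),('pan',153,238,.052),('cruc',146,239,.1),('beak',250,224,.15),('bottlebase',424,180,0.03),('jar',178,180,.05)):
    X=ray('top',u,v,z);print(nm,X.round(3),np.hypot(*X[:2]).round(3))
E
```

```text
plateA [ 0.44  -0.38   0.028] 0.582
plateB [ 0.691 -0.482  0.028] 0.842
tintop [ 0.443 -0.392  0.068] 0.591
cork [ 0.567 -0.145  0.01 ] 0.585
pan [0.48  0.385 0.052] 0.615
cruc [0.473 0.385 0.1  ] 0.61
beak [0.502 0.119 0.15 ] 0.516
bottlebase [ 0.631 -0.329  0.03 ] 0.712
jar [0.633 0.327 0.05 ] 0.713
```

View pics/c1.png

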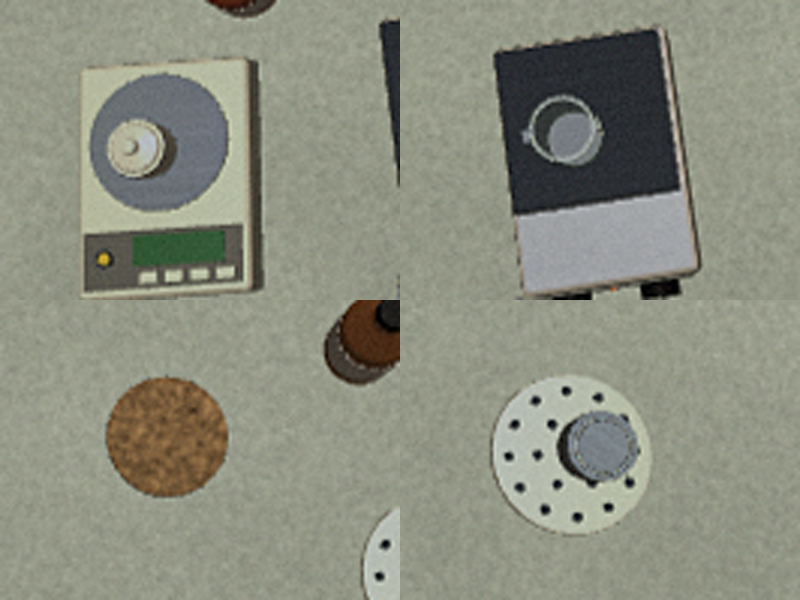

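The crops settle it. Plate A with the tin (447,251; y=-0.38) is left of plate B (y=-0.48). The beaker is on the hotplate, and the lidded crucible is on the pan.

Plan: park the tin on the cork, then beaker to the plate, crucible to the hotplate and tin to the balance. First I'll align the tool and travel.

>>> move_arm([
  [[-370, -230, -20, -0.14, 1], [-370, -230, -20, -0.28, 1], [-370, -230, -20, -0.28, 1], [-370, -230, -20, -0.28, 1], [-370, -230, -20, -0.28, 1], [-370, -230, -20, -0.28, 1], [-370, -230, -20, -0.28, 1], [-370, -230, -20, -0.28, 1]],
])

```text
time: 0.95
ee_pos: [0.4195, 0.2317, 0.2496]
ee_rot: [-0.0, 1.0, 0.0, -0.0]
contact_force: [0.5, 0.5, -0.6]
width: 0.0852
```

```bash
python3 - <<'E'
from h import *
P=dict(plate=(447.2,251.6,.028),pan=(153.1,237.2,.052),cork=(355.5,205.5,.01),hot=(258,220.3,.09),tin=(457.1,248.6,.068),cruc=(145.2,239.2,.098),beak=(249.2,223.2,.16))
for k,v in P.items(): print(k,ray('top',*v).round(4))
s=status.observe();print(s['qpos'].round(2),Ro.from_quat(s['ee_rot']).as_matrix().round(3))
E
```

```text
plate [ 0.4389 -0.3808  0.028 ]
pan [0.482  0.3849 0.052 ]
cork [ 0.5667 -0.1449  0.01  ]
hot [0.5184 0.1083 0.09  ]
tin [ 0.4439 -0.3949  0.068 ]
cruc [0.4728 0.3873 0.098 ]
beak [0.5024 0.1196 0.16  ]
[-0.77  0.15  0.26  1.67 -0.04  1.32  1.07] [[-1. -0. -0.]
 [-0.  1.  0.]
 [ 0.  0. -1.]]
```

>>> move_arm([
  [[-75, -115, -40, 0, 1], [-75, -115, -40, 0, 1], [-75, -115, -40, 0, 1], [-75, -115, -40, 0, 1]],
])

```text
time: 1.35
ee_pos: [0.4976, 0.1103, 0.2913]
ee_rot: [0.007, 1.0, -0.002, 0.003]
contact_force: [-0.3, -1.2, 0.5]
width: 0.0855
```

```bash
python3 - <<'E'
from h import *
p=pose();np.savez('p1',p=p[0],R=p[1]);cv2.imwrite('pics/w1.png',get_image('wrist'));print(p[0])
for n,X in(('hot',(.5184,.1083,.09)),('beak',(.5024,.1196,.16))):print(n,proj('wrist',X,p))
E
```

```text
[0.49756342 0.11025583 0.29133657]
hot [320.99608025 193.58498898]
beak [331.30235161 196.93765775]
```

View pics/w1.png

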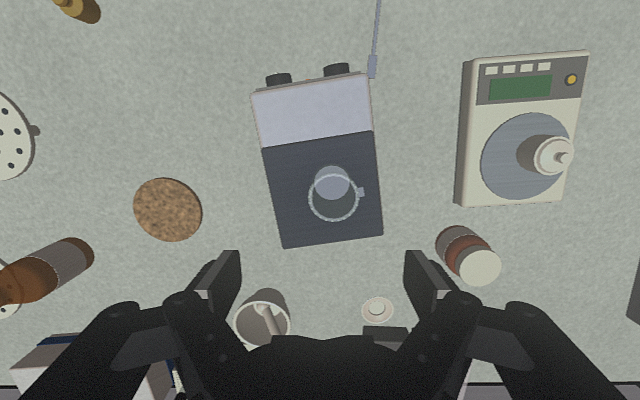

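```bash
cat >> h.py <<'E'
def quad(img,roi,thr):
    x0,y0,x1,y1=roi; g=cv2.cvtColor(img,cv2.COLOR_BGR2GRAY)[y0:y1,x0:x1]
    m=(g<thr).astype(np.uint8)*255; m=cv2.morphologyEx(m,cv2.MORPH_CLOSE,np.ones((15,15)))
    c=max(cv2.findContours(m,0,2)[0],key=cv2.contourArea)
    c=cv2.convexHull(c); e=.02*cv2.arcLength(c,True)
    a=cv2.approxPolyDP(c,e,True)[:,0]+[x0,y0]; r=cv2.minAreaRect(c); return a,np.array(r[0])+[x0,y0],r
E
python3 - <<'E'
from h import *
d=np.load('p1.npz');p=(d['p'],d['R'])
for n,f,roi,thr in(('wrist','w1',(240,115,395,255),90),('top','top0',(215,180,300,260),90)):
    a,c,r=quad(cv2.imread(f'pics/{f}.png'),roi,thr);print(n,a.tolist(),c,r[1])
    X=np.array([ray(n,*q,.09,p) for q in a]);print(X.round(4).tolist(),X.mean(0),[np.linalg.norm(X[i]-X[i-1]).round(3) for i in range(len(X))])
E
```

```text
wrist [[373, 132], [382, 234], [283, 254], [262, 148]] [326.03692627 192.37583923] (110.23782348632812, 113.48181915283203)
[[0.4426, 0.1717, 0.09], [0.5757, 0.1892, 0.09], [0.604, 0.0548, 0.09], [0.4597, 0.0372, 0.09]] [0.52048901 0.11322873 0.09      ] [np.float64(0.136), np.float64(0.134), np.float64(0.137), np.float64(0.145)]
top [[283, 192], [299, 259], [233, 259], [226, 198]] [262.72420502 227.33851624] (71.63998413085938, 66.77359008789062)
[[0.5903, 0.0455, 0.09], [0.4205, 0.0053, 0.09], [0.4221, 0.1693, 0.09], [0.5763, 0.1904, 0.09]] [0.50232326 0.10261229 0.09      ] [np.float64(0.146), np.float64(0.175), np.float64(0.164), np.float64(0.156)]
```

>>> move_arm([
  [[0, -380, 20, 0, 1], [0, -380, 20, 0, 1], [0, -380, 20, 0, 1], [0, -380, 20, 0, 1], [0, -380, 20, 0, 1], [0, -380, 20, 0, 1], [0, -380, 20, 0, 1], [0, -380, 20, 0, 1]],
])

```text
time: 2.2
ee_pos: [0.4925, -0.2643, 0.2687]
ee_rot: [0.001, 1.0, -0.0, -0.001]
contact_force: [-0.0, 0.8, -0.7]
width: 0.0855
```

>>> move_arm([
  [[50, -125, 90, 0, 1], [50, -125, 90, 0, 1], [50, -125, 90, 0, 1], [50, -125, 90, 0, 1], [50, -125, 90, 0, 1], [50, -125, 90, 0, 1]],
])

```text
time: 2.8
ee_pos: [0.4458, -0.3842, 0.1796]
ee_rot: [-0.002, 1.0, 0.001, 0.001]
contact_force: [0.8, 0.2, 0.1]
width: 0.0855
```

```bash
python3 - <<'E'
from h import *
p=pose();np.savez('p2',p=p[0],R=p[1]);cv2.imwrite('pics/w2.png',get_image('wrist'));print(p[0],status.observe()['qpos'].round(2))
for n,X in(('plate',(.4389,-.3808,.028)),('tin',(.4439,-.3949,.068)),('cork',(.5667,-.1449,.01))):print(n,proj('wrist',X,p))
E
```

```text
[ 0.44577637 -0.38424266  0.17963926] [ 0.25  0.47  0.62  1.5  -0.28  1.26  2.49]
plate [324.51113466 181.90846345]
tin [310.07501587 196.58284408]
cork [507.99541039 276.58523705]
```

View pics/w2.png

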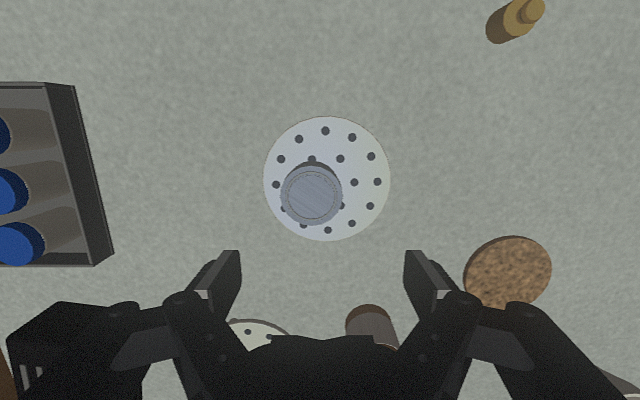

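```bash
python3 - <<'E'
from h import *
d=np.load('p2.npz');p=(d['p'],d['R']);im=cv2.imread('pics/w2.png')
g=cv2.cvtColor(im,cv2.COLOR_BGR2GRAY)
m=np.zeros_like(g);m[100:255,250:405]=255
b=im.astype(int)
print([im[y,x].tolist() for x,y in((340,130),(250,180),(312,195),(390,130))])
m=((b[...,0]>b[...,1]-2)&(g>165)&(m>0)).astype(np.uint8)*255
c=max(cv2.findContours(m,0,2)[0],key=cv2.contourArea);h=cv2.convexHull(c);print(cv2.fitEllipse(h))
e=cv2.fitEllipse(h);print('plate',ray('wrist',*e[0],.028,p))
print('tin',ray('wrist',312,195,.068,p))
cv2.imwrite('pics/c2.png',cv2.resize(im[110:250,255:395],None,fx=4,fy=4))
E
```

```text
[[180, 179, 173], [138, 145, 138], [146, 135, 125], [141, 148, 142]]
((318.20513916015625, 178.08816528320312), (106.94657897949219, 125.153076171875), 4.114922523498535)
plate [ 0.43470375 -0.38761289  0.028     ]
tin [ 0.44233603 -0.39306202  0.068     ]
```

View pics/c2.png

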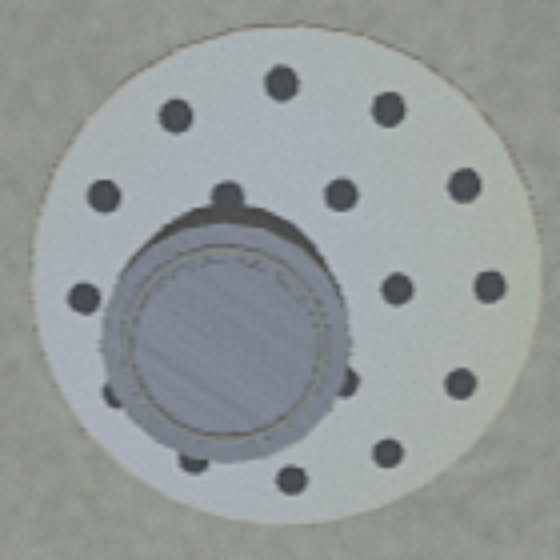

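```bash
python3 - <<'E'
from h import *
d=np.load('p2.npz');p=(d['p'],d['R'])
for n,u,v,z in(('plate',327.1,178.4,.028),('tin',311.6,195.5,.068),('cork',508,271,.01)):
    X=ray('wrist',u,v,z,p);print(n,X.round(4),'tool mm',to_tool(X).round(1))
E
```

```text
plate [ 0.435 -0.378  0.028] tool mm [ 11.7   5.9 152.2]
tin [ 0.4428 -0.3934  0.068 ] tool mm [  3.9  -9.5 112.2]
cork [ 0.5586 -0.1465  0.01  ] tool mm [-112.9  236.8  170.8]
```

>>> move_arm([
  [[3, -9.5, 50, 0, 1], [3, -9.5, 90, 0, 1], [3, -9.5, 110, 0, 1], [3, -9.5, 125, 0, 1], [3, -9.5, 136, 0, 1], [3, -9.5, 144, 0, 1], [3, -9.5, 145, 0, 1]],
])

```text
time: 3.55
ee_pos: [0.4414, -0.3957, 0.0345]
ee_rot: [-0.001, 1.0, 0.0, 0.0]
contact_force: [-0.2, -0.2, 0.2]
width: 0.085
```

>>> move_arm([
  [[0, 0, 0, 0, 0], [0, 0, 0, 0, 0], [0, 0, 0, 0, 0], [0, 0, 0, 0, 0], [0, 0, 0, 0, 0], [0, 0, 0, 0, 0]],
])

```text
time: 4.15
ee_pos: [0.4417, -0.3971, 0.0361]
ee_rot: [-0.0, 1.0, -0.001, 0.001]
contact_force: [0.1, 0.7, 5.4]
width: 0.0583
```

>>> move_arm([
  [[0, 0, 0, 0, 0], [0, 0, 0, 0, 0], [0, 0, -5, 0, 0], [0, 0, -15, 0, 0], [0, 0, -30, 0, 0], [0, 0, -55, 0, 0], [0, 0, -80, 0, 0], [0, 0, -80, 0, 0]],
])

```text
time: 4.95
ee_pos: [0.4429, -0.3987, 0.1195]
ee_rot: [-0.0, 1.0, -0.003, 0.003]
contact_force: [0.1, -0.4, -0.3]
width: 0.0578
```

```bash
python3 - <<'E'
from h import *
s=status.observe();print(s['contact_force'],s['width'])
p=pose();np.savez('p3',p=p[0],R=p[1]);cv2.imwrite('pics/w3.png',get_image('wrist'));cv2.imwrite('pics/s3.png',get_image('scene'))
a=cv2.imread('pics/w3.png')[80:380,120:520];b=cv2.imread('pics/s3.png')[110:230,160:320]
cv2.imwrite('pics/c3.png',np.hstack([a,cv2.resize(b,(400,300))]))
E
```

```text
[ 0.08428471 -0.36079436 -0.34983321] 0.05782126352979692
```

View pics/c3.png

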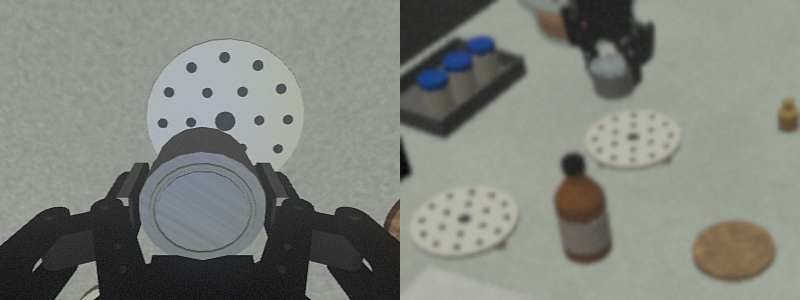

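```bash
python3 - <<'E'
from h import *
d=np.load('p3.npz');p=(d['p'],d['R']);print(p)
def blobs(im,roi,thr,mn,mx):
    x0,y0,x1,y1=roi;g=cv2.cvtColor(im,cv2.COLOR_BGR2GRAY)[y0:y1,x0:x1]
    m=(g<thr).astype(np.uint8)
    n,l,s,c=cv2.connectedComponentsWithStats(m)
    return [(s[i,4],(c[i]+[x0,y0])) for i in range(1,n) if mn<s[i,4]<mx]
for a,c in blobs(cv2.imread('pics/w3.png'),(270,125,420,215),100,30,600): print(a,c.round(1),ray('wrist',*c,.028,p)[:2].round(4))
print('wrist',ray('wrist',345.2,202,.028,p))
im=cv2.imread('pics/s3.png');g=cv2.cvtColor(im,cv2.COLOR_BGR2GRAY)
print('scene',ray('scene',160+633-400+0 if 0 else 160+(633-400)*.4,110+136*.4,.028),'cork',ray('scene',160+(734-400)*.4,110+248*.4,.01))
t=get_image('top');cv2.imwrite('pics/t3.png',t);cv2.imwrite('pics/c4.png',cv2.resize(t[190:310,330:490],None,fx=5,fy=5,interpolation=cv2.INTER_CUBIC))
E
```

```text
(array([ 0.44286018, -0.39872101,  0.11952593]), array([[-9.99976369e-01, -1.74355507e-04,  6.87252917e-03],
       [-2.16359649e-04,  9.99981300e-01, -6.11162028e-03],
       [-6.87133506e-03, -6.11296280e-03, -9.99957707e-01]]))
83 [344.3 136.9] [ 0.3847 -0.3806]
85 [377.5 145. ] [ 0.3912 -0.3531]
78 [311.1 147.1] [ 0.393  -0.4078]
76 [400.6 168.4] [ 0.4107 -0.3324]
75 [288.5 171.8] [ 0.4137 -0.4273]
72 [326.9 172.3] [ 0.4141 -0.3947]
75 [362.1 171.3] [ 0.4132 -0.3649]
568 [333.6 206. ] [ 0.4443 -0.3886]
66 [378.8 199.9] [ 0.4386 -0.3491]
68 [407.4 199.1] [ 0.4379 -0.3242]
70 [310.6 201.9] [ 0.4405 -0.4088]
69 [282.3 202.8] [ 0.4414 -0.4338]
wrist [ 0.44056988 -0.3784771   0.028     ]
scene [ 0.44012614 -0.37741735  0.028     ] cork [ 0.56957142 -0.1408488   0.01      ]
```

View pics/c4.png

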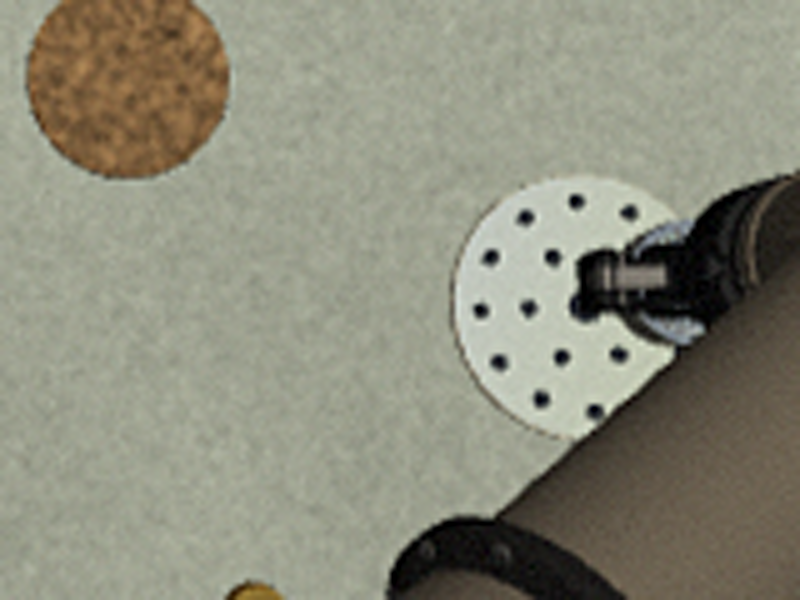

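>>> move_arm([
  [[-15, 30, 0, 0, 0], [-35, 70, 0, 0, 0], [-55, 112, 0, 0, 0], [-75, 155, 0, 0, 0], [-95, 195, 0, 0, 0], [-112, 228, 0, 0, 0], [-122, 247, 0, 0, 0], [-125, 254, 0, 0, 0]],
])

```text
time: 5.9
ee_pos: [0.5662, -0.1373, 0.1128]
ee_rot: [-0.003, 1.0, 0.001, -0.001]
contact_force: [0.5, -0.6, -0.7]
width: 0.0584
```

>>> move_arm([
  [[0, 0, 15, 0, 0], [0, 0, 40, 0, 0], [0, 0, 60, 0, 0], [0, 0, 75, 0, 0], [0, 0, 85, 0, 0], [0, 0, 88, 0, 0], [0, 0, 88, 0, 0]],
])

```text
time: 6.6
ee_pos: [0.5656, -0.1424, 0.0265]
ee_rot: [0.0, 1.0, -0.0, -0.0]
contact_force: [0.4, 0.9, 0.7]
width: 0.0581
```

```bash
python3 - <<'E'
from h import *
s=status.observe();print(s['contact_force'],s['width'],s['ee_pos'])
t=get_image('scene');cv2.imwrite('pics/s4.png',t)
p=pose();w=get_image('wrist');cv2.imwrite('pics/c5.png',np.hstack([w[80:380,120:520],cv2.resize(t[140:260,220:380],(400,300))]))
E
```

```text
[0.37210283 0.92727983 0.67507899] 0.058074550988029196 [ 0.56560442 -0.1424472   0.02645039]
```

View pics/c5.png

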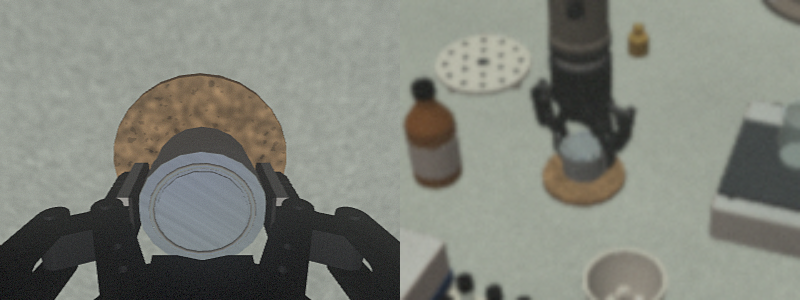

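>>> move_arm([
  [[0, 0, 2, 0, 0], [0, 0, 4, 0, 0], [0, 0, 5.5, 0, 0], [0, 0, 5.5, 0, 0]],
])

```text
time: 7.1
ee_pos: [0.5656, -0.1419, 0.0209]
ee_rot: [-0.0, 1.0, 0.0, -0.0]
contact_force: [-0.2, -0.2, -1.2]
width: 0.0582
```

>>> move_arm([
  [[0, 0, 1, 0, 0], [0, 0, 2, 0, 0], [0, 0, 2, 0, 0]],
])

```text
time: 7.4
ee_pos: [0.5656, -0.1419, 0.0189]
ee_rot: [-0.0, 1.0, 0.0, -0.0]
contact_force: [-0.8, -0.4, -0.6]
width: 0.0584
```

>>> move_arm([
  [[0, 0, 1, 0, 0], [0, 0, 2, 0, 0], [0, 0, 2, 0, 0]],
])

```text
time: 7.7
ee_pos: [0.5659, -0.1421, 0.0181]
ee_rot: [-0.0, 1.0, 0.0, 0.0]
contact_force: [-1.5, 1.4, 3.8]
width: 0.0582
```

>>> move_arm([
  [[0, 0, 0, 0, 1], [0, 0, 0, 0, 1], [0, 0, 0, 0, 1], [0, 0, 0, 0, 1], [0, 0, -15, 0, 1], [0, 0, -60, 0, 1], [0, 0, -110, 0, 1], [0, 0, -160, 0, 1]],
])

```text
time: 8.5
ee_pos: [0.5654, -0.1422, 0.1798]
ee_rot: [0.0, 1.0, -0.0, 0.0]
contact_force: [0.6, 0.0, 0.6]
width: 0.0854
```

```bash
python3 - <<'E'
from h import *
s=status.observe();print(s['contact_force'],s['width'],s['ee_pos'])
p=pose();w=get_image('wrist');np.savez('p5',p=p[0],R=p[1]);cv2.imwrite('pics/w5.png',w)
E
```

```text
[0.55394167 0.03777898 0.56767128] 0.08541960360031342 [ 0.56538955 -0.14220337  0.1797563 ]
```

View pics/w5.png

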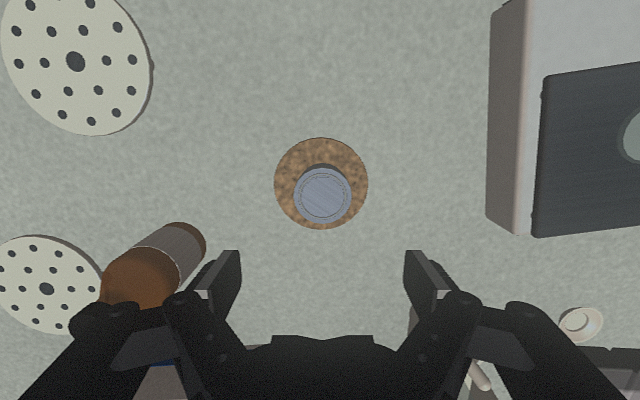

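Tin parked on the cork, upright, lid at (323,195). Now to above the beaker.

>>> move_arm([
  [[0, 0, -50, 0, 1], [20, 60, -90, 0, 1], [62, 262, -95, 0, 1], [62, 262, -95, 0, 1], [62, 262, -95, 0, 1], [62, 262, -95, 0, 1], [62, 262, -95, 0, 1], [62, 262, -95, 0, 1]],
])

```text
time: 9.35
ee_pos: [0.5023, 0.1268, 0.2729]
ee_rot: [-0.006, 1.0, 0.002, 0.0]
contact_force: [-0.0, 0.4, -0.2]
width: 0.0853
```

```bash
python3 - <<'E'
from h import *
p=pose();w=get_image('wrist');np.savez('p6',p=p[0],R=p[1]);cv2.imwrite('pics/w6.png',w);print(p[0])
cv2.imwrite('pics/c6.png',cv2.resize(w[90:290,240:440],None,fx=3,fy=3))
E
```

```text
[0.50231166 0.12681198 0.27293247]
```

View pics/c6.png

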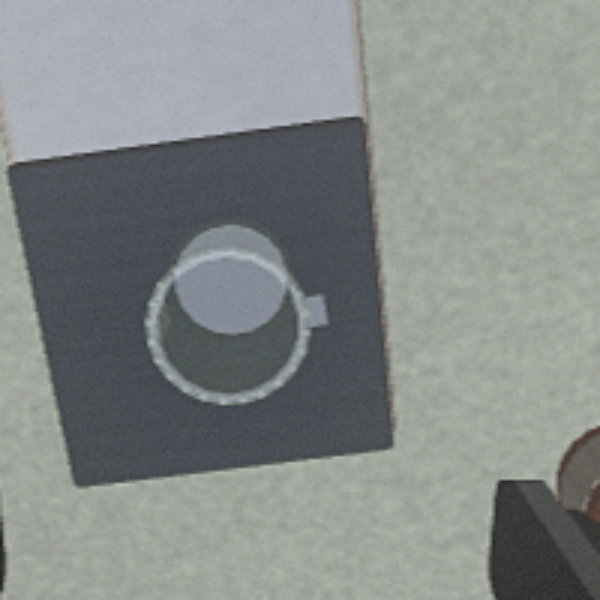

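```bash
python3 - <<'E'
from h import *
d=np.load('p6.npz');p=(d['p'],d['R'])
f=lambda u,v,z:ray('wrist',240+u/3,90+v/3,z,p)
print('rim',f(229,327.5,.16),'base',f(231,279,.0925))
X=np.array([f(*c,.09) for c in((10,163),(362,118),(393,447),(77,487))]);print('hot',X.mean(0),[np.linalg.norm(X[i]-X[i-1]).round(4) for i in range(4)])
print(p[1].round(4),pose()[0]);print(to_tool(f(229,327.5,.16)))
E
```

```text
rim [0.50329267 0.12230527 0.16      ] base [0.50333496 0.12206988 0.0925    ]
hot [0.51834826 0.11395808 0.09      ] [np.float64(0.1386), np.float64(0.1352), np.float64(0.1369), np.float64(0.1367)]
[[-9.999e-01 -1.120e-02  4.000e-04]
 [-1.120e-02  9.999e-01  4.100e-03]
 [-5.000e-04  4.100e-03 -1.000e+00]] [0.50313393 0.12282361 0.27282796]
[-4.49920962e-02 -6.49903948e-01  1.12827381e+02]
```

```bash
python3 - <<'E'
from h import *
p=pose();w=get_image('wrist');np.savez('p7',p=p[0],R=p[1]);cv2.imwrite('pics/w7.png',w);print(p[0],p[1].round(4))
cv2.imwrite('pics/c7.png',cv2.resize(w[90:290,240:440],None,fx=3,fy=3))
E
```

```text
[0.50313393 0.12282361 0.27282796] [[-1.     -0.0061  0.001 ]
 [-0.0061  1.      0.0012]
 [-0.001   0.0012 -1.    ]]
```

View pics/c7.png

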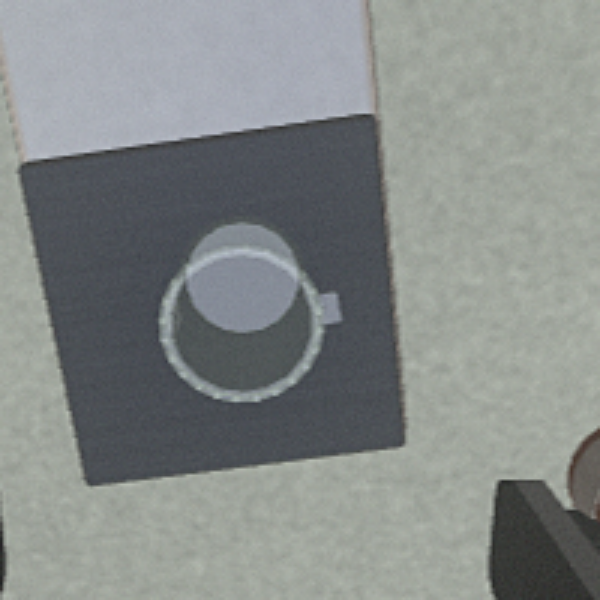

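```bash
python3 - <<'E'
from h import *
d=np.load('p7.npz');p=(d['p'],d['R'])
f=lambda u,v,z:ray('wrist',240+u/3,90+v/3,z,p)
print('rim',f(241.5,324.5,.16),'base',f(242.5,277,.0925))
X=np.array([f(*c,.09) for c in((22,162),(374,114),(405,445),(90,485))]);print('hot',X.mean(0),[np.linalg.norm(X[i]-X[i-1]).round(4) for i in range(4)])
print(pose()[0]);print(to_tool(f(241.5,324.5,.16)))
E
```

```text
rim [0.50310611 0.12195646 0.16      ] base [0.5033705  0.12209293 0.0925    ]
hot [0.51823594 0.11424814 0.09      ] [np.float64(0.1382), np.float64(0.1352), np.float64(0.1374), np.float64(0.1361)]
[0.50365363 0.12011492 0.27273579]
[  0.669516     1.88715234 112.73437733]
```

>>> move_arm([
  [[0, 1.5, 50, 0, 1], [0, 1.5, 90, 0, 1], [0, 1.5, 120, 0, 1], [0, 1.5, 140, 0, 1], [0, 1.5, 153, 0, 1], [0, 1.5, 161, 0, 1], [0, 1.5, 161, 0, 1]],
])

```text
time: 10.15
ee_pos: [0.5037, 0.1205, 0.1108]
ee_rot: [0.001, 1.0, -0.0, -0.0]
contact_force: [0.1, 0.1, 0.6]
width: 0.0852
```

>>> move_arm([
  [[0, 0, 0, 0, 0], [0, 0, 0, 0, 0], [0, 0, 0, 0, 0], [0, 0, 0, 0, 0], [0, 0, 0, 0, 0], [0, 0, 0, 0, 0], [0, 0, 0, 0, 0]],
])

```text
time: 10.85
ee_pos: [0.5051, 0.1218, 0.1126]
ee_rot: [-0.0, 1.0, 0.001, 0.002]
contact_force: [0.4, -1.0, 5.4]
width: 0.049
```

>>> move_arm([
  [[0, 0, -3, 0, 0], [0, 0, -10, 0, 0], [0, 0, -25, 0, 0], [0, 0, -45, 0, 0], [0, 0, -65, 0, 0], [0, 0, -80, 0, 0], [0, 0, -85, 0, 0], [0, 0, -85, 0, 0]],
])

```text
time: 11.65
ee_pos: [0.5039, 0.1216, 0.1966]
ee_rot: [-0.0, 1.0, 0.0, 0.001]
contact_force: [-0.3, -0.4, -1.6]
width: 0.0494
```

```bash
python3 - <<'E'
from h import *
s=status.observe();print(s['contact_force'],s['width'],s['ee_pos'])
p=pose();w=get_image('wrist');t=get_image('scene');np.savez('p8',p=p[0],R=p[1]);cv2.imwrite('pics/w8.png',w)
cv2.imwrite('pics/c8.png',np.hstack([w[80:380,120:520],cv2.resize(t[130:250,290:450],(400,300))]))
E
```

```text
[-0.33033086 -0.42900107 -1.62495378] 0.04944840487478983 [0.50391903 0.12155043 0.19659529]
```

View pics/c8.png

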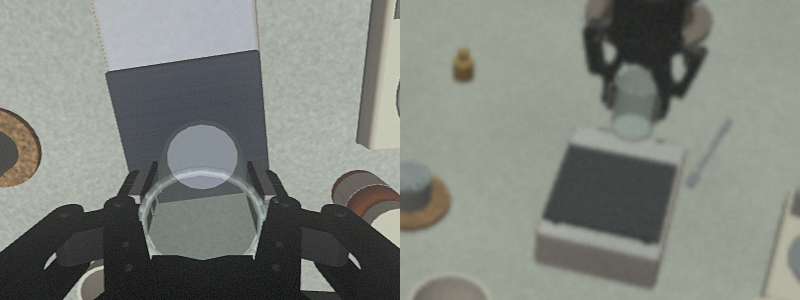

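>>> move_arm([
  [[0, -15, 0, 0, 0], [0, -45, 0, 0, 0], [8, -85, 0, 0, 0], [16, -130, 0, 0, 0], [24, -175, 0, 0, 0], [30, -220, 0, 0, 0], [36, -265, 0, 0, 0], [42, -310, 0, 0, 0]],
])

```text
time: 12.55
ee_pos: [0.46, -0.1912, 0.1955]
ee_rot: [0.0, 1.0, 0.0, -0.001]
contact_force: [0.5, 0.7, -1.1]
width: 0.0491
```

>>> move_arm([
  [[6, -45, 0, 0, 0], [12, -90, 0, 0, 0], [17, -130, 0, 0, 0], [20, -160, 0, 0, 0], [22, -180, 0, 0, 0], [22, -189, 0, 0, 0], [22, -190, 0, 0, 0], [22, -190, 0, 0, 0]],
])

```text
time: 13.35
ee_pos: [0.4399, -0.3775, 0.1955]
ee_rot: [-0.001, 1.0, 0.001, -0.0]
contact_force: [0.3, 0.4, 0.3]
width: 0.0492
```

```bash
python3 - <<'E'
from h import *
s=status.observe();print(s['contact_force'],s['width'],s['ee_pos'])
p=pose();w=get_image('wrist');np.savez('p9',p=p[0],R=p[1]);cv2.imwrite('pics/w9.png',w)
print(pose()[0],proj('wrist',(.4395,-.379,.028),p))
cv2.imwrite('pics/c9.png',w[80:380,120:520])
E
```

```text
[0.30702204 0.41666465 0.2884172 ] 0.0492039386234969 [ 0.43988051 -0.37747219  0.19554491]
[ 0.44029611 -0.37694146  0.19567876] [320.0340944  184.57167327]
```

View pics/c9.png

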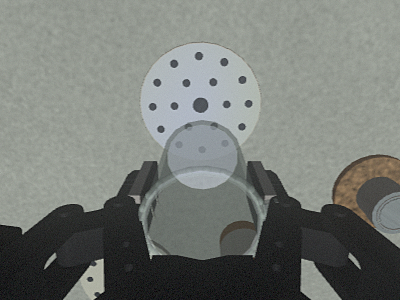

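```bash
python3 - <<'E'
from h import *
d=np.load('p9.npz');p=(d['p'],d['R'])
w=cv2.imread('pics/w9.png');cv2.imwrite('pics/c10.png',cv2.resize(w[170:290,240:400],(800,600)))
print('hole',ray('wrist',320.5,185,.028,p));print('base',ray('wrist',322,234,.1755,p),p[0],pose()[0])
E
```

```text
hole [ 0.44000277 -0.37846789  0.028     ]
base [ 0.43610153 -0.37702172  0.1755    ] [ 0.43988051 -0.37747219  0.19554491] [ 0.44029611 -0.37694146  0.19567876]
```

View pics/c10.png

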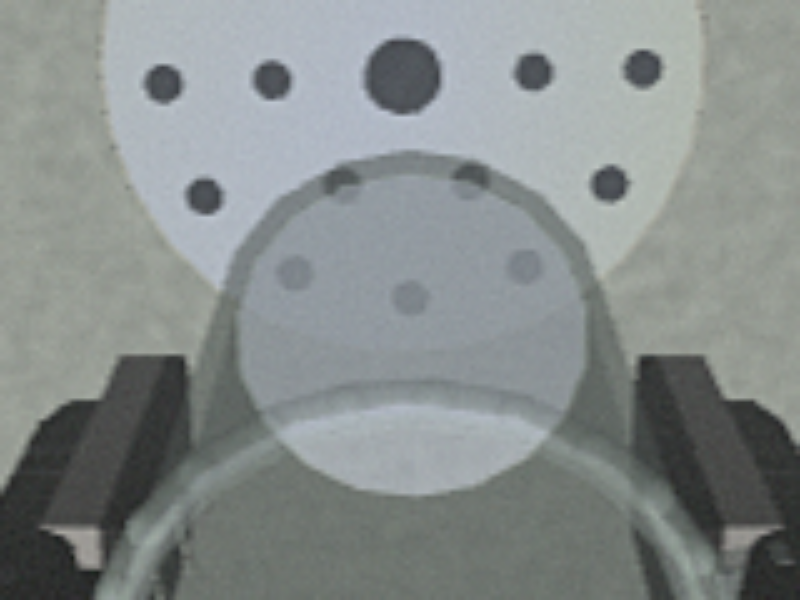

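>>> move_arm([
  [[-1, -1.5, 15, 0, 0], [-1, -1.5, 45, 0, 0], [-1, -1.5, 80, 0, 0], [-1, -1.5, 110, 0, 0], [-1, -1.5, 130, 0, 0], [-1, -1.5, 138, 0, 0], [-1, -1.5, 141, 0, 0], [-1, -1.5, 141, 0, 0]],
])

```text
time: 14.2
ee_pos: [0.4413, -0.3799, 0.0553]
ee_rot: [-0.0, 1.0, -0.0, 0.0]
contact_force: [-0.1, -0.6, 0.6]
width: 0.0493
```

>>> move_arm([
  [[0, 0, 1, 0, 0], [0, 0, 2, 0, 0], [0, 0, 2, 0, 0]],
])

```text
time: 14.5
ee_pos: [0.4412, -0.3804, 0.0537]
ee_rot: [-0.0, 1.0, -0.0, 0.001]
contact_force: [0.7, 0.0, -0.8]
width: 0.0489
```

>>> move_arm([
  [[0, 1, 1, 0, 0], [0, 1, 2, 0, 0], [0, 1, 2, 0, 0]],
])

```text
time: 14.8
ee_pos: [0.4408, -0.3788, 0.0509]
ee_rot: [-0.0, 1.0, 0.0, -0.0]
contact_force: [-0.3, 1.7, -1.1]
width: 0.0494
```

>>> move_arm([
  [[0, 0, 0.7, 0, 0], [0, 0, 1.5, 0, 0], [0, 0, 1.5, 0, 0]],
])

```text
time: 15.1
ee_pos: [0.4408, -0.379, 0.0506]
ee_rot: [-0.0, 1.0, 0.0, 0.0]
contact_force: [-1.8, 2.2, 5.7]
width: 0.0494
```

Contact at 5.7 N. Release and rise straight up.

>>> move_arm([
  [[0, 0, 0, 0, 1], [0, 0, 0, 0, 1], [0, 0, 0, 0, 1], [0, 0, 0, 0, 1], [0, 0, -15, 0, 1], [0, 0, -60, 0, 1], [0, 0, -110, 0, 1], [0, 0, -160, 0, 1]],
])

```text
time: 15.9
ee_pos: [0.4403, -0.379, 0.2123]
ee_rot: [0.0, 1.0, -0.0, 0.0]
contact_force: [1.2, -0.2, 0.4]
width: 0.0855
```

```bash
python3 - <<'E'
from h import *
get_image('top');p=pose();w=get_image('wrist');np.savez('p11',p=p[0],R=p[1]);cv2.imwrite('pics/w11.png',w);print(p[0])
cv2.imwrite('pics/c11.png',cv2.resize(w[100:260,240:400],None,fx=3.5,fy=3.5))
E
```

```text
[ 0.44386323 -0.38346713  0.22214046]
```

View pics/c11.png

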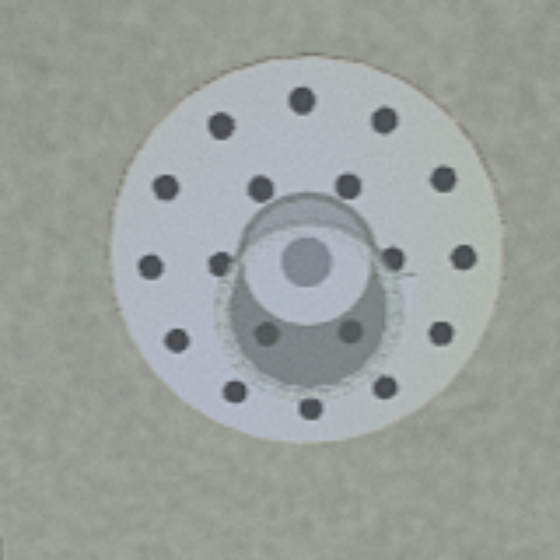

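Beaker centred within about 1 mm and upright. Now toward the balance, with a look at the hotplate on the way.

>>> move_arm([
  [[-10, 50, -60, 0, 1], [-60, 395, -60, 0, 1], [-60, 395, -60, 0, 1], [-60, 395, -60, 0, 1], [-60, 395, -60, 0, 1], [-60, 395, -60, 0, 1], [-60, 395, -60, 0, 1], [-60, 395, -60, 0, 1]],
])

```text
time: 16.8
ee_pos: [0.498, 0.0001, 0.2695]
ee_rot: [0.0, 1.0, 0.0, 0.001]
contact_force: [1.3, -0.4, -0.4]
width: 0.0855
```

>>> move_arm([
  [[-10, 120, 0, 0, 1], [-10, 120, 0, 0, 1], [-10, 120, 0, 0, 1], [-10, 120, 0, 0, 1], [-10, 120, 0, 0, 1], [-10, 120, 0, 0, 1]],
])

```text
time: 17.4
ee_pos: [0.5083, 0.1157, 0.2689]
ee_rot: [0.002, 1.0, -0.001, 0.0]
contact_force: [-0.9, -0.2, -0.1]
width: 0.0853
```

```bash
python3 - <<'E'
from h import *
print(pose()[0]);p=pose();w=get_image('wrist');np.savez('p12',p=p[0],R=p[1]);cv2.imwrite('pics/w12.png',w);print(p[0],p[1].round(4),pose()[0])
cv2.imwrite('pics/c12.png',cv2.resize(w[90:290,220:420],None,fx=3,fy=3))
E
```

```text
[0.50830319 0.11566191 0.26894418]
[0.50830319 0.11566191 0.26894418] [[-1.0e+00  3.8e-03  7.0e-04]
 [ 3.8e-03  1.0e+00 -1.1e-03]
 [-7.0e-04 -1.1e-03 -1.0e+00]] [0.50829863 0.11569344 0.2689351 ]
```

View pics/c12.png

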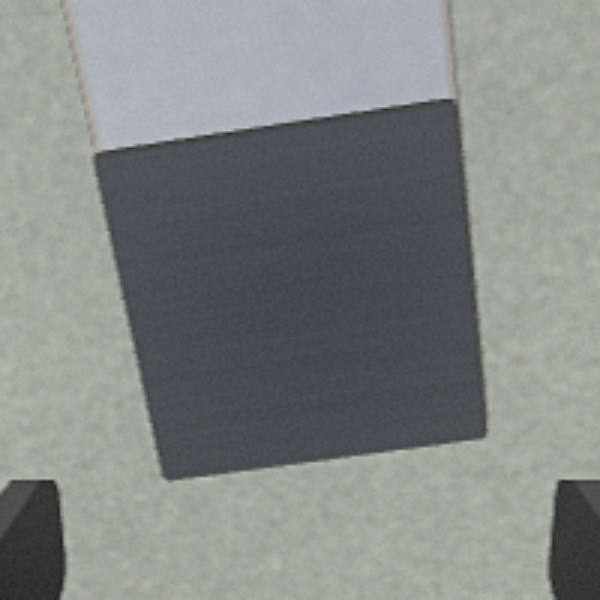

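```bash
python3 - <<'E'
from h import *
d=np.load('p12.npz');p=(d['p'],d['R'])
C=((96,154),(454,98),(486,436),(166,480))
for R in(p[1],np.diag([-1.,1,-1])):
    X=np.array([ray('wrist',220+u/3,90+v/3,.09,(p[0],R)) for u,v in C]);print('hot',X.mean(0),[np.linalg.norm(X[i]-X[i-1]).round(4) for i in range(4)])
# top view after beaker gone
t=get_image('top');cv2.imwrite('pics/t12.png',t);cv2.imwrite('pics/c13.png',cv2.resize(t[180:280,100:300],(800,400),interpolation=cv2.INTER_CUBIC))
E
```

```text
hot [0.51842693 0.11366901 0.09      ] [np.float64(0.1374), np.float64(0.1356), np.float64(0.1375), np.float64(0.1363)]
hot [0.51829748 0.11391726 0.09      ] [np.float64(0.1374), np.float64(0.1356), np.float64(0.1375), np.float64(0.1363)]
```

>>> move_arm([
  [[45, 255, -10, 0, 1], [45, 255, -10, 0, 1], [45, 255, -10, 0, 1], [45, 255, -10, 0, 1], [45, 255, -10, 0, 1], [45, 255, -10, 0, 1], [45, 265, -10, 0, 1], [45, 265, -10, 0, 1]],
])

```text
time: 18.3
ee_pos: [0.4637, 0.3829, 0.2783]
ee_rot: [0.0, 1.0, -0.0, 0.0]
contact_force: [-0.1, 0.4, -0.6]
width: 0.0852
```

```bash
python3 - <<'E'
from h import *
t=get_image('top')
print(pose()[0]);p=pose();w=get_image('wrist');np.savez('p13',p=p[0],R=p[1]);cv2.imwrite('pics/w13.png',w);print(p[0],p[1].round(4),pose()[0])
cv2.imwrite('pics/c14.png',np.hstack([cv2.resize(w[90:290,220:420],None,fx=2,fy=2),cv2.resize(t[180:280,200:300],(400,400),interpolation=cv2.INTER_CUBIC)]))
E
```

```text
[0.46419886 0.38149871 0.27850819]
[0.46419886 0.38149871 0.27850819] [[-1.0e+00  2.6e-03  7.0e-04]
 [ 2.6e-03  1.0e+00 -1.3e-03]
 [-7.0e-04 -1.3e-03 -1.0e+00]] [0.46443609 0.3808529  0.27868708]
```

View pics/c14.png

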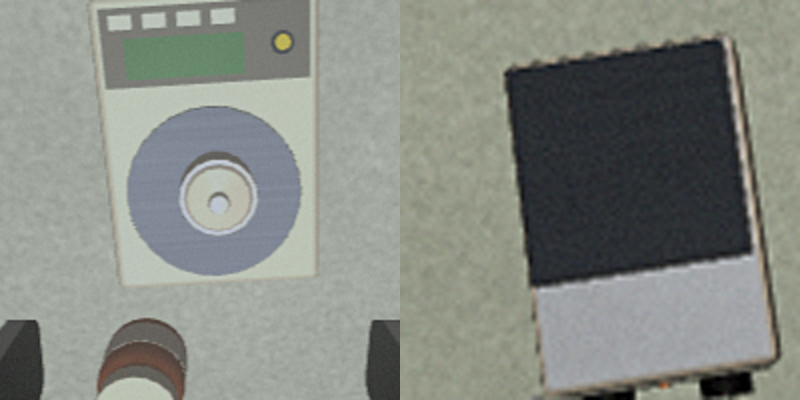

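```bash
python3 - <<'E'
from h import *
d=np.load('p13.npz');p=(d['p'],d['R'])
print('hot top',ray('top',257,220.6,.09))
print('pan',ray('wrist',327,185.25,.052,p));X=ray('wrist',329,188.5,.1,p)
print('cruc',X,ray('wrist',220+218/2,90+203/2,.112,p));print(pose()[0],to_tool(X))
E
```

```text
hot top [0.5176457  0.11081668 0.09      ]
pan [0.4792228  0.38842741 0.052     ]
cruc [0.47148046 0.39001446 0.1       ] [0.47195296 0.38974077 0.112     ]
[0.46443609 0.3808529  0.27868708] [ -6.86489063   9.42171146 178.68053992]
```

>>> move_arm([
  [[-7, 9, 50, 0, 1], [-7, 9, 95, 0, 1], [-7, 9, 135, 0, 1], [-7, 9, 170, 0, 1], [-7, 9, 195, 0, 1], [-7, 9, 210, 0, 1], [-7, 9, 217, 0, 1], [-7, 9, 217, 0, 1]],
])

```text
time: 19.2
ee_pos: [0.4705, 0.3915, 0.0616]
ee_rot: [0.001, 1.0, -0.0, 0.0]
contact_force: [-0.5, 0.1, -0.4]
width: 0.0855
```

>>> move_arm([
  [[0, 0, 0, 0, 1], [0, 0, 0, 0, 0], [0, 0, 0, 0, 0], [0, 0, 0, 0, 0], [0, 0, 0, 0, 0], [0, 0, 0, 0, 0], [0, 0, 0, 0, 0], [0, 0, 0, 0, 0]],
])

```text
time: 20.0
ee_pos: [0.4708, 0.393, 0.0628]
ee_rot: [-0.0, 1.0, 0.001, 0.001]
contact_force: [-0.1, -0.4, 6.1]
width: 0.0459
```

>>> move_arm([
  [[0, 0, -3, 0, 0], [0, 0, -10, 0, 0], [0, 0, -25, 0, 0], [0, 0, -50, 0, 0], [0, 0, -80, 0, 0], [0, 0, -105, 0, 0], [0, 0, -115, 0, 0], [0, 0, -115, 0, 0]],
])

```text
time: 20.8
ee_pos: [0.471, 0.393, 0.1788]
ee_rot: [-0.0, 1.0, 0.001, 0.002]
contact_force: [0.6, -0.5, -1.1]
width: 0.0463
```

```bash
python3 - <<'E'
from h import *
get_image('top')
s=status.observe();print(s['contact_force'],s['width'],s['ee_pos'])
p=pose();w=get_image('wrist');t=get_image('scene');np.savez('p14',p=p[0],R=p[1]);cv2.imwrite('pics/w14.png',w);print(pose()[0])
cv2.imwrite('pics/c15.png',np.hstack([w[80:380,120:520],cv2.resize(t[150:270,380:540],(400,300))]))
E
```

```text
[-0.96401199 -0.72390963 -2.03171747] 0.045880254166453416 [0.47005428 0.39242364 0.17684799]
[0.46900097 0.39173557 0.17487364]
```

View pics/c15.png

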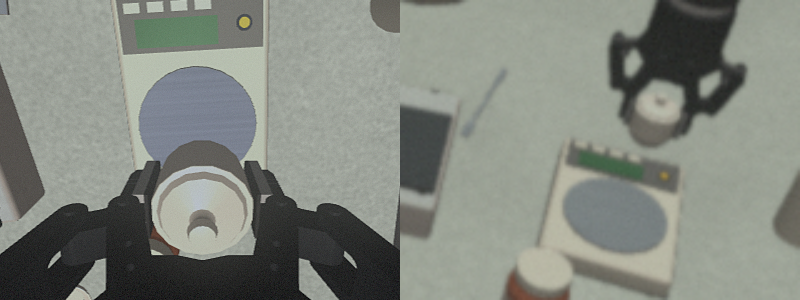

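```bash
python3 - <<'E'
from h import *
d=np.load('p14.npz');p=(d['p'],d['R'])
w=cv2.imread('pics/w14.png');cv2.imwrite('pics/c16.png',cv2.resize(w[130:350,220:440],None,fx=2.7,fy=2.7))
print('pan',ray('wrist',317.7,203,.052,p));print('lid',ray('wrist',322,290,p[0][2]-.0108+.046,p),'knob',ray('wrist',322,311,p[0][2]-.0108+.061,p),p[0])
E
```

```text
pan [0.4785626  0.38861319 0.052     ]
lid [0.46898133 0.39281629 0.21204799] knob [0.46810971 0.39280508 0.22704799] [0.47005428 0.39242364 0.17684799]
```

View pics/c16.png

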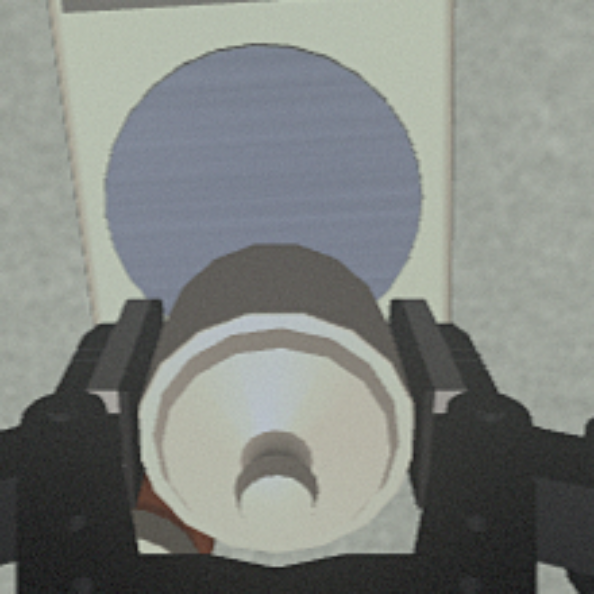

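>>> move_arm([
  [[-3, -15, 0, 0, 0], [-8, -45, 0, 0, 0], [-15, -85, 0, 0, 0], [-23, -130, 0, 0, 0], [-32, -175, 0, 0, 0], [-40, -220, 0, 0, 0], [-46, -255, 0, 0, 0], [-49, -273, 0, 0, 0]],
])

```text
time: 21.75
ee_pos: [0.5187, 0.1123, 0.1757]
ee_rot: [0.004, 1.0, -0.002, -0.001]
contact_force: [-0.3, 0.7, -1.1]
width: 0.0463
```

>>> move_arm([
  [[0, -5, 0, 0, 0], [0, -5, 0, 0, 0], [0, -5, 0, 0, 0]],
])

```text
time: 22.05
ee_pos: [0.5184, 0.1161, 0.176]
ee_rot: [-0.001, 1.0, 0.001, -0.001]
contact_force: [0.3, -0.0, -0.3]
width: 0.0461
```

```bash
python3 - <<'E'
from h import *
p=pose();w=get_image('wrist');np.savez('p15',p=p[0],R=p[1]);cv2.imwrite('pics/w15.png',w);print(p[0],pose()[0])
cv2.imwrite('pics/c17.png',w[40:380,100:540])
E
```

```text
[0.51838363 0.11609685 0.17600203] [0.51846041 0.11647939 0.17606839]
```

View pics/c17.png

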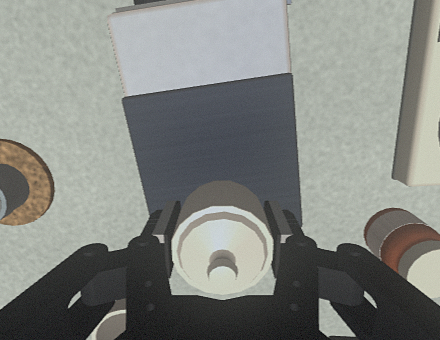

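>>> move_arm([
  [[-1, -3, 10, 0, 0], [-1, -3, 28, 0, 0], [-1, -3, 46, 0, 0], [-1, -3, 60, 0, 0], [-1, -3, 67, 0, 0], [-1, -3, 70, 0, 0], [-1, -3, 71, 0, 0], [-1, -3, 71, 0, 0]],
])

```text
time: 22.9
ee_pos: [0.5205, 0.1116, 0.106]
ee_rot: [-0.0, 1.0, 0.0, 0.001]
contact_force: [-0.4, -1.1, -0.9]
width: 0.0466
```

>>> move_arm([
  [[0, 0, 1, 0, 0], [0, 0, 2, 0, 0], [0, 0, 2, 0, 0]],
])

```text
time: 23.2
ee_pos: [0.5202, 0.1114, 0.1037]
ee_rot: [-0.0, 1.0, 0.0, 0.0]
contact_force: [0.1, 0.1, -0.6]
width: 0.0463
```

>>> move_arm([
  [[0, 1.5, 1, 0, 0], [0, 1.5, 2, 0, 0], [0, 1.5, 2, 0, 0]],
])

```text
time: 23.5
ee_pos: [0.5199, 0.113, 0.1013]
ee_rot: [-0.0, 1.0, -0.0, -0.0]
contact_force: [-0.2, -0.1, -0.7]
width: 0.0463
```

>>> move_arm([
  [[0, 0, 0.7, 0, 0], [0, 0, 1.5, 0, 0], [0, 0, 1.5, 0, 0]],
])

```text
time: 23.8
ee_pos: [0.5202, 0.1129, 0.1008]
ee_rot: [-0.0, 1.0, 0.0, 0.0]
contact_force: [-2.4, -0.4, 4.6]
width: 0.0461
```

Contact. Release, rise and check.

>>> move_arm([
  [[0, 0, 0, 0, 1], [0, 0, 0, 0, 1], [0, 0, 0, 0, 1], [0, 0, 0, 0, 1], [0, 0, -15, 0, 1], [0, 0, -60, 0, 1], [0, 0, -110, 0, 1], [0, 0, -160, 0, 1]],
])

```text
time: 24.6
ee_pos: [0.5196, 0.1127, 0.2614]
ee_rot: [-0.0, 1.0, -0.0, -0.0]
contact_force: [2.3, 0.9, 0.8]
width: 0.0857
```

```bash
python3 - <<'E'
from h import *
t=get_image('top');get_image('top');p=pose();w=get_image('wrist');np.savez('p16',p=p[0],R=p[1]);cv2.imwrite('pics/w16.png',w);print(p[0],pose()[0])
cv2.imwrite('pics/c18.png',cv2.resize(w[90:290,220:420],None,fx=3,fy=3))
E
```

```text
[0.52483263 0.11317107 0.26791512] [0.52275635 0.11302249 0.26414936]
```

View pics/c18.png

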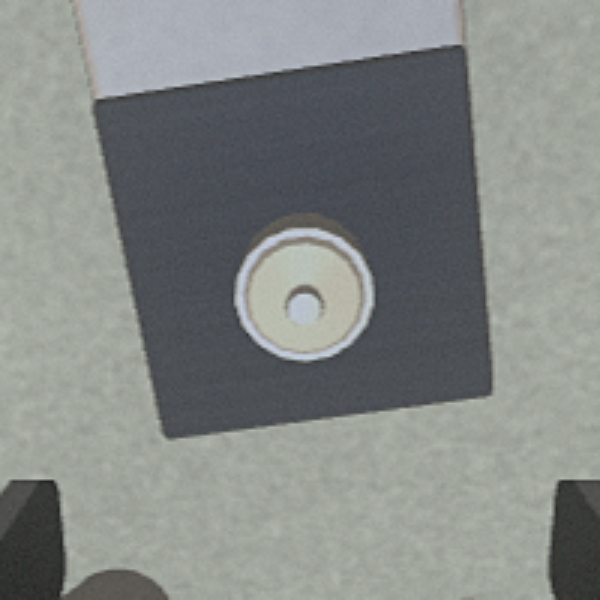

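```bash
python3 - <<'E'
from h import *
d=np.load('p16.npz');p=(d['p'],d['R'])
f=lambda u,v,z:ray('wrist',220+u/3,90+v/3,z,p)
print('hot',np.mean([f(*c,.09) for c in((96,100),(464,44),(492,394),(167,438))],0),'lid',f(305,294.5,.136),'knob',f(304,307,.151))
E
```

```text
hot [0.51841751 0.11393491 0.09      ] lid [0.52174276 0.11382684 0.136     ] knob [0.52182997 0.11345682 0.151     ]
```

Crucible is upright, 3 mm or less off centre. Now back to the tin on the cork.

>>> move_arm([
  [[-46, -255, 0, 0, 1], [-46, -255, 0, 0, 1], [-46, -255, 0, 0, 1], [-46, -255, 30, 0, 1], [-46, -255, 60, 0, 1], [-46, -255, 80, 0, 1], [-46, -255, 80, 0, 1], [-46, -255, 80, 0, 1]],
])

```text
time: 25.55
ee_pos: [0.5649, -0.1415, 0.178]
ee_rot: [0.0, 1.0, 0.001, -0.002]
contact_force: [0.4, 0.8, 0.9]
width: 0.0851
```

```bash
python3 - <<'E'
from h import *
get_image('top');p=pose();w=get_image('wrist');np.savez('p17',p=p[0],R=p[1]);cv2.imwrite('pics/w17.png',w);print(p[0],pose()[0])
cv2.imwrite('pics/c19.png',cv2.resize(w[110:250,255:395],None,fx=4,fy=4))
E
```

```text
[ 0.56624413 -0.14064597  0.17961292] [ 0.56703365 -0.14025186  0.18061558]
```

View pics/c19.png

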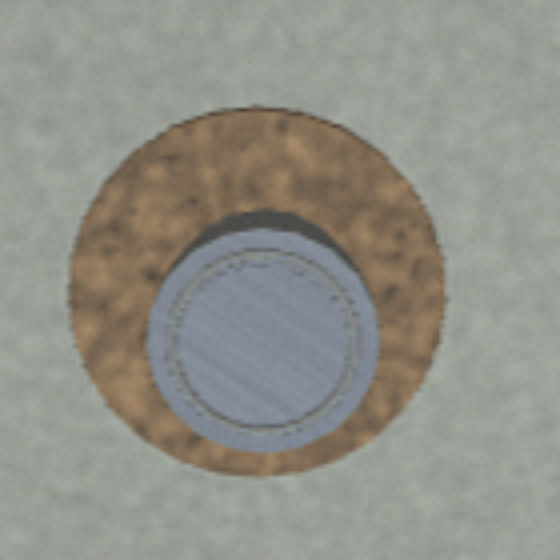

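```bash
python3 - <<'E'
from h import *
d=np.load('p17.npz');p=(d['p'],d['R'])
X=ray('wrist',255+263/4,110+339/4,.05,p);print(X,to_tool(X),pose()[0])
E
```

```text
[ 0.56731253 -0.14130068  0.05      ] [-1.01656361e-01 -1.19125687e+00  1.30614616e+02] [ 0.56703365 -0.14025186  0.18061558]
```

>>> move_arm([
  [[0, -1, 50, 0, 1], [0, -1, 95, 0, 1], [0, -1, 120, 0, 1], [0, -1, 140, 0, 1], [0, -1, 152, 0, 1], [0, -1, 160, 0, 1], [0, -1, 161, 0, 1], [0, -1, 161, 0, 1]],
])

```text
time: 26.45
ee_pos: [0.5672, -0.1431, 0.0201]
ee_rot: [-0.0, 1.0, -0.0, 0.001]
contact_force: [0.5, -0.1, -0.3]
width: 0.0855
```

>>> move_arm([
  [[0, 0, 0, 0, 0], [0, 0, 0, 0, 0], [0, 0, 0, 0, 0], [0, 0, 0, 0, 0], [0, 0, 0, 0, 0], [0, 0, 0, 0, 0], [0, 0, 0, 0, 0]],
])

```text
time: 27.15
ee_pos: [0.5673, -0.1436, 0.0204]
ee_rot: [-0.0, 1.0, -0.0, 0.001]
contact_force: [-0.8, 0.0, 5.8]
width: 0.0583
```

>>> move_arm([
  [[0, 0, -3, 0, 0], [0, 0, -10, 0, 0], [0, 0, -25, 0, 0], [0, 0, -55, 0, 0], [0, 0, -90, 0, 0], [0, 0, -130, 0, 0], [0, 0, -165, 0, 0], [0, 0, -180, 0, 0]],
])

```text
time: 27.95
ee_pos: [0.568, -0.1443, 0.2044]
ee_rot: [0.0, 1.0, -0.001, 0.004]
contact_force: [-0.0, -1.5, -0.5]
width: 0.0579
```

```bash
python3 - <<'E'
from h import *
get_image('top');p=pose();w=get_image('wrist');s=get_image('scene');print(p[0],pose()[0])
cv2.imwrite('pics/c20.png',np.hstack([w[80:380,120:520],cv2.resize(s[120:240,220:380],(400,300))]))
E
```

```text
[ 0.56874974 -0.14445283  0.2056205 ] [ 0.56674948 -0.14348012  0.2007208 ]
```

View pics/c20.png

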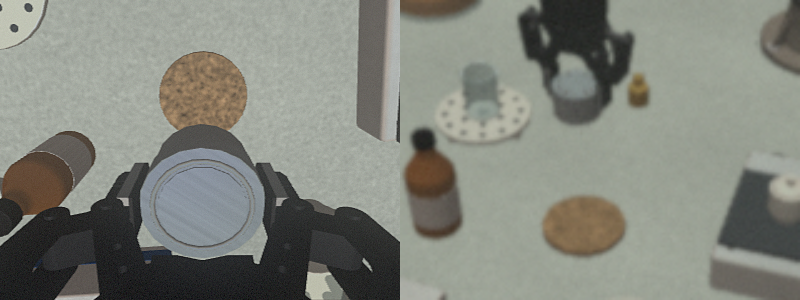

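>>> move_arm([
  [[5, 15, -15, 0, 0], [15, 45, -30, 0, 0], [28, 85, -35, 0, 0], [36, 130, -35, 0, 0], [43, 175, -35, 0, 0], [50, 220, -35, 0, 0], [57, 265, -35, 0, 0], [64, 310, -35, 0, 0]],
])

```text
time: 28.9
ee_pos: [0.5002, 0.1683, 0.2323]
ee_rot: [-0.0, 1.0, -0.001, -0.002]
contact_force: [0.8, 1.1, -0.9]
width: 0.0582
```

>>> move_arm([
  [[6, 45, 0, 0, 0], [12, 90, 0, 0, 0], [17, 135, 0, 0, 0], [20, 170, 0, 0, 0], [23, 200, 0, 0, 0], [24, 215, 0, 0, 0], [24, 220, 0, 0, 0], [24, 220, 0, 0, 0]],
])

```text
time: 29.7
ee_pos: [0.4781, 0.3857, 0.2331]
ee_rot: [0.0, 1.0, -0.001, -0.0]
contact_force: [0.1, 0.1, -0.9]
width: 0.0581
```

```bash
python3 - <<'E'
from h import *
get_image('top');p=pose();w=get_image('wrist');np.savez('p21',p=p[0],R=p[1]);cv2.imwrite('pics/w21.png',w);print(p[0],pose()[0],proj('wrist',(.4795,.388,.052),p))
cv2.imwrite('pics/c21.png',w[40:340,120:520])
E
```

```text
[0.4787467  0.38461369 0.23354481] [0.47907523 0.38423997 0.23393309] [324.82651524 182.69535186]
```

View pics/c21.png

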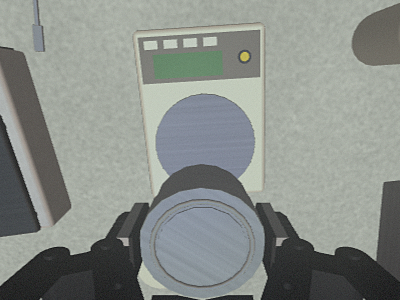

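>>> move_arm([
  [[0, 3.5, 15, 0, 0], [0, 3.5, 45, 0, 0], [0, 3.5, 80, 0, 0], [0, 3.5, 115, 0, 0], [0, 3.5, 145, 0, 0], [0, 3.5, 160, 0, 0], [0, 3.5, 166, 0, 0], [0, 3.5, 166, 0, 0]],
])

```text
time: 30.6
ee_pos: [0.4786, 0.3896, 0.0683]
ee_rot: [0.001, 1.0, -0.0, 0.0]
contact_force: [0.6, 0.3, -0.4]
width: 0.0582
```

>>> move_arm([
  [[0, 0, 1, 0, 0], [0, 0, 2, 0, 0], [0, 0, 2, 0, 0]],
])

```text
time: 30.9
ee_pos: [0.4786, 0.3909, 0.0671]
ee_rot: [-0.0, 1.0, 0.001, 0.001]
contact_force: [-0.4, -0.2, -0.6]
width: 0.0582
```

>>> move_arm([
  [[-0.5, -2, 1, 0, 0], [-0.5, -2, 2, 0, 0], [-0.5, -2, 3, 0, 0], [-0.5, -2, 3, 0, 0]],
])

```text
time: 31.3
ee_pos: [0.4784, 0.3883, 0.0628]
ee_rot: [-0.0, 1.0, -0.0, -0.0]
contact_force: [0.3, 0.5, -0.4]
width: 0.0581
```

>>> move_arm([
  [[0, 0, 1, 0, 0], [0, 0, 1.5, 0, 0], [0, 0, 1.5, 0, 0]],
])

```text
time: 31.6
ee_pos: [0.4785, 0.3884, 0.0625]
ee_rot: [-0.0, 1.0, 0.0, 0.0]
contact_force: [-2.3, -1.9, 4.7]
width: 0.0577
```

>>> move_arm([
  [[0, 0, 0, 0, 1], [0, 0, 0, 0, 1], [0, 0, 0, 0, 1], [0, 0, 0, 0, 1], [0, 0, -15, 0, 1], [0, 0, -60, 0, 1], [0, 0, -110, 0, 1], [0, 0, -160, 0, 1]],
])

```text
time: 32.4
ee_pos: [0.4784, 0.3881, 0.2243]
ee_rot: [-0.0, 1.0, 0.0, 0.0]
contact_force: [0.4, 0.8, 0.5]
width: 0.0854
```

>>> move_arm([
  [[0, 0, -20, 0, 1], [0, 0, -20, 0, 1], [0, 0, -20, 0, 1]],
])

```text
time: 32.7
ee_pos: [0.4786, 0.3883, 0.2424]
ee_rot: [-0.0, 1.0, 0.0, 0.0]
contact_force: [-1.2, -0.1, 0.6]
width: 0.0852
```

```bash
python3 - <<'E'
from h import *
get_image('top');p=pose();w=get_image('wrist');np.savez('p22',p=p[0],R=p[1]);cv2.imwrite('pics/w22.png',w);print(p[0],pose()[0])
cv2.imwrite('pics/c22.png',cv2.resize(w[100:260,240:400],None,fx=3.5,fy=3.5))
cv2.imwrite('pics/s22.png',get_image('scene'));
E
```

```text
[0.47792821 0.38799342 0.24088136] [0.4775888  0.38783317 0.24004172]
```

View pics/c22.png

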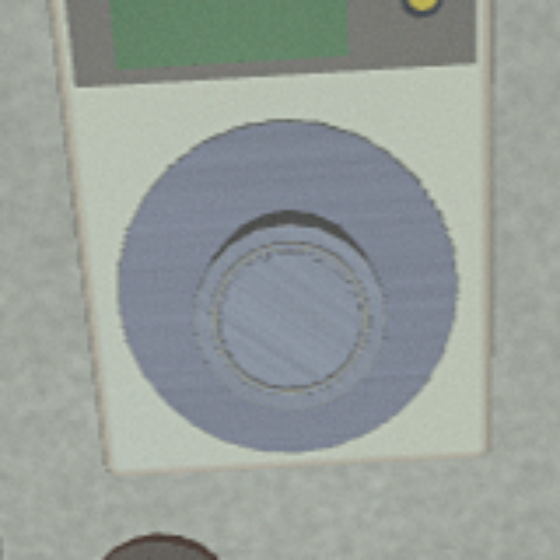

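View pics/s22.png

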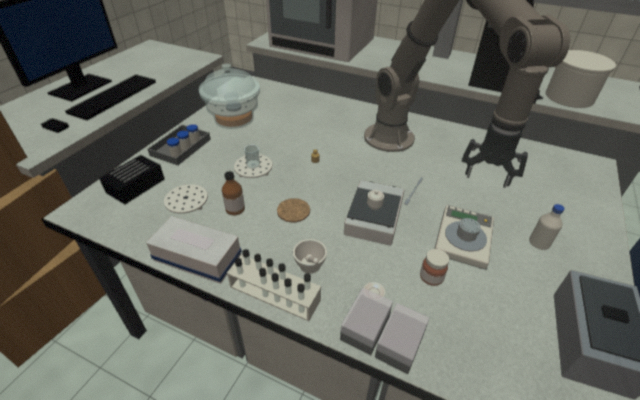

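```bash
python3 - <<'E'
from h import *
d=np.load('p22.npz');p=(d['p'],d['R'])
f=lambda u,v,z:ray('wrist',240+u/3.5,100+v/3.5,z,p)
print('pan',f(288.5,286,.052),'lid',f(290.5,315,.092))
s=status.observe();print(s['time'],s['contact_force'])
from workcell import ticket
print(ticket.sign_off())
E
```

```text
pan [0.47895882 0.38880141 0.052     ] lid [0.47897314 0.38938796 0.092     ]
32.85 [-0.17687293 -0.26542591  0.81535557]
the job is handed in; nothing more can be done
None
```

All three samples are on their next stations, upright, and the job was handed in at about 33 s of the 104 s allowed. The order was:

1. **Tin:** parked on the cork mat to free the cooling plate.
2. **Beaker:** moved from the hotplate to the left-hand cooling plate, the one the tin came from.
3. **Crucible:** moved from the balance to the hotplate.
4. **Tin:** moved from the cork mat to the balance pan.

With only one parking spot the listed order could not be kept exactly: the crucible had to leave the balance before the tin could go on.

**Last checks:**
- **Centring:** in the wrist camera the beaker is about 1 mm off the plate's centre hole, the tin under 1 mm off the pan's centre, and the crucible about 3 mm off the hotplate's centre, towards the back.
- **Set-down:** wrist-force readings at contact were about 4 to 6 N each time.
- **At hand-in:** the gripper was open and well clear, reading about zero force. The last scene picture shows the bottle and jar in place and the cork mat empty.

**Disagreements:**
- **Station centres:** the top and wrist cameras differed by 2 to 5 mm. I relied mainly on the wrist view, and for the cooling plate on its hole pattern.
- **After release:** the pictures of the beaker and the crucible were taken while the arm was still settling, so those two offsets are less certain.

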